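# Wind the microtome head up to its stop with the fold-away handle

## Robot

A 7-joint arm with a two-finger parallel gripper is mounted at the origin on the work surface. World frame = base frame: x ahead of the robot, y to its left, z up, the work surface at z = 0. Lengths are in m, angles in rad, forces in N, time in s.
With the tool pointing down it reaches from about 0.4 to 0.85 m from the base axis. Payload 4.5 kg.
Tool frame: the origin (TCP) lies midway between the tips of the shut fingers; the grasp point (between the pads) lies 19 mm behind it; z points along the fingers, y is the line along which they close (so a half turn about z gives the same grasp; the last joint's range is limited). The gripper opens to 88 mm and grips with 3 to 60 N. Pads are 18 mm wide; open, the fingers measure 123 mm over their backs; the gripper's body (75 mm by 187 mm) begins 45 mm behind the grasp point.
Start: joints at [-1.146, 0.689, -0.195, 1.565, 0.157, 0.902, -0.215], TCP at [0.238, 0.578, 0.239] pointing down, gripper open.
Joint ranges: [-3.01, 3.01], [-0.46, 2.08], [-1.47, 1.51], [0.13, 2.56], [-1, 4.14], [0.04, 2.09], [-2.66, 2.66]. Speed limits (rad/s): [2.57, 2.57, 3.14, 3.14, 3.14, 3.14, 3.14].

## Interface

Orientations are given as a unit quaternion [x, y, z, w].
In Python, from plant import r gives the robot as it stands. The module is installed in compiled form; this text tells all that it offers.
- The arm moves only by the tool step_arm, never from a script. Its argument "series" is a list of rows, each a list of 7 numbers: the shift along the world's x, y, z in mm, then the turn, a rotation vector about the world's x, y, z in rad, then the closure, from 0 (fully open) to 1 (shut). A call has 1 to 20 rows; each row shifts and turns the commanded pose from where the row before left it; what a row does not reach is not made up. A row lasts 1/10 s, in which the tool goes at most 50 mm and 8.59 degrees, less where a joint would pass 70% of its speed; a pose out of reach is approached as far as the arm can. A call is refused whole if a number of a shift passes 50 or a number of a turn 0.15, either way. A call with a gripper value outside its range is refused whole. The fingers move at their own pace and stop on an object; "force" is the grip in N (left out, the last holds). Time passes only in rows, so rows that do not move let the fingers close. It gives the time, the measured TCP pose, the force, the opening and the grip force at its end, in the units of the state.
- r.get_state(): the state, without advancing time (a new reading comes with each control period).
- r.snapshot(name): name is "side" or "top" or "wrist"; returns (picture, depth): 480x640x3 uint8, blue, green, red; 480x640 float32, m along the optical axis (not along the pixel's ray), 0 where there is no reading.
- r.get_calibration(name): a dict with "intrinsics" (3x3 intrinsics, pixels), "pose" (4x4, takes a point from camera to world coordinates). Camera axes: x right, y up, looking along -z (the intrinsics and any distortion apply to the point x, -y, -z); pixel columns grow to the right and rows downward; lengths in m; the calibration is good to about 2 mm. A picture is of the moment at which its call begins: read the wrist's pose just before it. get_calibration takes no time and is no camera call; for the wrist camera it gives the pose at the moment of the call.
- r.finish_job(): hands the job in; it is judged then, once.
The state is a dict: "clock": time; "q": joint angles; "qd": joint speeds; "joint_torque": joint torques, N m; "tool_pos": TCP position; "eef_rot": TCP orientation; "contact_force": force on the tool from outside, world axes, zero at the start; "moment": the same for the moment, N m; "opening": opening from 0.0 (shut) to 1.0 (fully open); "finger_force": force on a finger pad.
Only numpy, scipy, OpenCV 4.12 (cv2) and the standard library are available. Lean on these libraries where they do the work, as an engineer would, in place of code of your own. Each camera call takes 0.05 s, during which the arm holds its last target. There are 200 camera calls.

## Task

Bring the microtome's specimen head up to its top position for a block change: swing the handwheel's spring-loaded fold-away handle right out and, keeping it out, wind the wheel clockwise until the lug on its rim comes up against the stop screw at the top. Lean it on the screw with a light push of 5 to 10 N for half a second, no harder, so that it is surely home; then let go, so that the handle folds back in and the head stays up. Leave the things on the bench alone.

Things in the scene. Friction and masses are not known exactly. Their poses are not given: they have to be found in the camera images.
- microtome: Rotary microtome, fixed to the bench: white housing 250 x 250 mm, 270 mm high, on a grey base 450 x 270 mm. Origin on the bench under the handwheel's axis, midway across the housing; its x axis points away from the operator (the blade-holder side faces -x), its y axis to the operator's left, z up. The handwheel is on its right side and faces its -y.
- wheel_center (a point): Centre of the handwheel's outer rim face, 186 mm along the microtome's -y from its origin and 125 mm high. The wheel is 170 mm in diameter and 28 mm thick; its axis is the microtome's y axis.
- handwheel (a joint): Turn of the handwheel (rad), growing clockwise as seen facing the wheel. 0 = fold pin at twelve o'clock; -1.57 = nine o'clock (towards the microtome's -x); -3.14 = six o'clock, head lowest. A steel lug on the rim, in line with the pin, meets the stop screw between -0.17 and 0.17. The wheel stays where it is left (drag about 3 N at the handle; 10 N on the screw takes 15 N at the handle besides).
- fold_pin (a point): Pin of the handle's fold hinge, carried by the wheel 62 mm from its axis and 24 mm out from the rim face. The pin lies tangentially.
- handle (a joint): Fold angle of the handle (rad): 0 = folded in, lying parallel to the wheel's face and pointing from the pin towards and past the hub; 1.57 = right out against its own stop, pointing straight away from the wheel along the microtome's -y. A spring folds it back in when let go (0.05 N m at 0, 0.2 N m right out).
- grip (a point): Middle of the grip on the handle's axis, 64 mm from the fold pin. The grip is a round black sleeve, 24 mm in diameter at its thickest, from 18 to 90 mm from the pin, and runs freely about the handle's axis. Folded in, there are 12 mm between it and the rim face, so come from above leaning the wrist some 25 degrees away from the wheel and pinch across the handle.
- slide_box: Flat slide box 90 x 170 mm, 30 mm high, loose; origin under its centre.
- stain_jar: Lidded round glass jar, 60 mm in diameter, 85 mm high, loose; origin under its centre.
- cassette: White tissue cassette 41 x 29 mm, 18 mm high, loose; origin under its centre.
- stop: Top stop: dark steel block 22 mm thick on the housing's right side past twelve o'clock, above the rim, with a 10 mm adjusting screw through it that points to the microtome's -x at the lug. Origin in the block's front face at the housing, 219 mm high. The screw's nose stands 8 to 40 mm out of the block, differently on each machine, so feel for it; the lug meets it 94 mm from the wheel's axis.

How it is judged:
On the way, in this order (a step that is already met when the one before it is completed fails the run):
1. the handle is swung right out (fold angle above 1.4 rad) with the wheel still in the lower half (value of joint handle above 1.4 rad and value of joint handwheel below -2 rad), for 0.1 s.
2. the wheel is wound past nine o'clock with the handle held out (value of joint handwheel above -1.4 rad and value of joint handle above 1.3 rad), for 0.05 s.
3. the lug is leaned on the stop screw with 4 N or more for 0.3 s, the handle still out (contact force between stop and anything else above 4 N and value of joint handwheel above -0.25 rad and value of joint handle above 1.3 rad), for 0.3 s.
At the end, for the whole second after the job is handed in: The head is left up: the handwheel at rest at or past -0.25 rad (head within 1.5 mm of the top), the handle let go and folded in (below 0.15 rad) (value of joint handwheel above -0.25 rad and velocity of joint handwheel between -0.05 and 0.05 rad/s and value of joint handle below 0.15 rad); the robot touches nothing.
It fails at once if the stop is pushed with more than 12 N (contact force between stop and anything else above 12 N).
It fails at once if slide box disturbed (moved 20 mm) (distance of slide_box from where it was at the start of the episode above 0.02 m).
It fails at once if stain jar disturbed (moved 20 mm) (distance of stain_jar from where it was at the start of the episode above 0.02 m).
It fails at once if cassette disturbed (moved 20 mm) (distance of cassette from where it was at the start of the episode above 0.02 m).
It also fails if it takes over 72 s, if anything falls off the work surface, if the arm or the gripper's body presses on something with over 40 N, if the wrist force passes 120 N, or if a joint passes its speed limit or range.

## Working session

There is one attempt and no reset: what is moved stays moved. The work goes in short steps, Python scripts to look and compute and a tool call to move; the robot and the scene stay as the last step left them, time stands still between calls to the robot, and variables do not carry over. Pictures are saved under pics/ and viewed, at most 10 in all, crops included, and the job is handed in when it is done.

Besides the shell and the picture viewer there is one more tool, called after "Request:" as name(argument=value, ...) on one line, values as JSON. step_arm: Moves the arm, as the interface text tells. Its arguments: {"type":"object","properties":{"series":{"type":"array"},"force":{"type":"number"}},"required":["series"]}

```bash
mkdir -p pics
python3 - <<'E'
from plant import r
import cv2,numpy as np
s=r.get_state();print({k:np.round(v,3) for k,v in s.items()})
for n in("side","top"):
    p,d=r.snapshot(n);c=r.get_calibration(n)
    cv2.imwrite(f"pics/{n}0.png",p);np.savez(f"pics/{n}0.npz",p=p,d=d,K=c["intrinsics"],T=c["pose"])
    print(n,np.round(c["intrinsics"],1).tolist(),np.round(c["pose"],3).tolist(),(d>0).mean())
E
```

```text
{'clock': np.float64(0.0), 'q': array([-1.146,  0.69 , -0.195,  1.566,  0.157,  0.903, -0.215]), 'qd': array([ 0.   ,  0.   ,  0.003,  0.001,  0.001,  0.   , -0.003]), 'joint_torque': array([ 1.0000e-03, -5.2756e+01, -1.2670e+00, -1.5344e+01, -5.3000e-02,
        6.0000e-03,  0.0000e+00]), 'tool_pos': array([0.238, 0.577, 0.238]), 'eef_rot': array([ 0.194,  0.981, -0.001, -0.   ]), 'contact_force': array([ 0.441, -0.168, -0.147]), 'moment': array([ 0.008, -0.028,  0.021]), 'finger_force': np.float64(0.0), 'opening': np.float64(1.003)}
side [[488.8, 0.0, 321.1], [0.0, 488.8, 245.9], [0.0, 0.0, 1.0]] [[0.995, 0.055, -0.081, 0.447], [-0.098, 0.538, -0.837, -0.892], [-0.003, 0.841, 0.541, 0.699], [0.0, 0.0, 0.0, 1.0]] 0.996064453125
top [[623.8, 0.0, 327.3], [0.0, 623.8, 240.1], [0.0, 0.0, 1.0]] [[0.027, 0.997, -0.067, 0.421], [-1.0, 0.027, 0.002, -0.066], [0.004, 0.067, 0.998, 1.453], [0.0, 0.0, 0.0, 1.0]] 0.995947265625
```

View pics/side0.png

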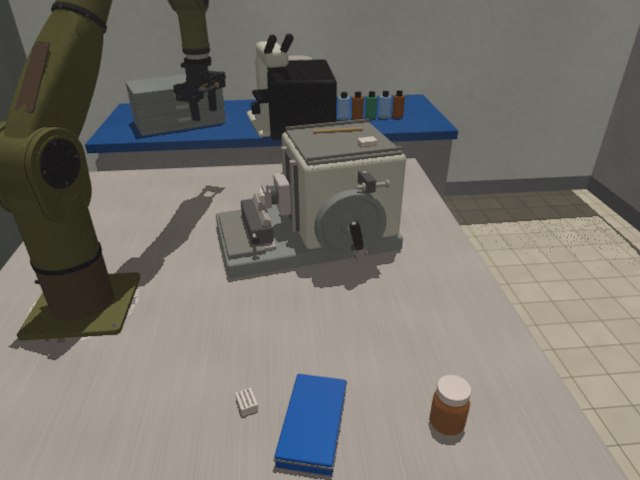

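View pics/top0.png

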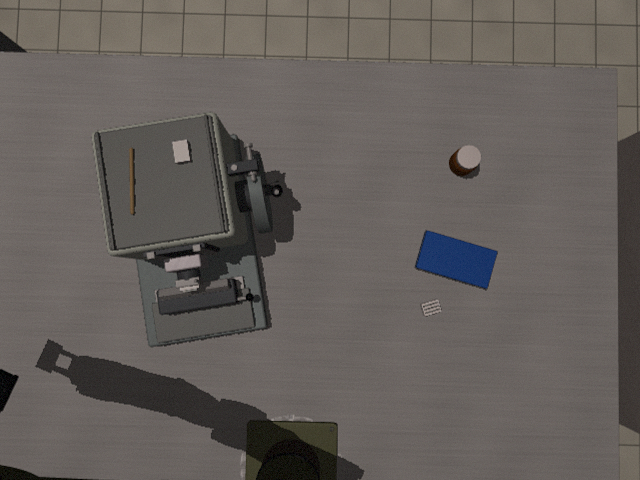

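```bash
cat > h.py <<'E'
import numpy as np,cv2
def cloud(p,d,K,T):
    v,u=np.mgrid[0:480,0:640]
    P=np.stack([(u-K[0,2])/K[0,0]*d,-(v-K[1,2])/K[1,1]*d,-d],-1)
    return P@T[:3,:3].T+T[:3,3]
def load(f):
    z=np.load(f);return z['p'],z['d'],cloud(z['p'],z['d'],z['K'],z['T'])
E
python3 - <<'E'
from h import *
p,d,W=load('pics/side0.npz');pt,dt,Wt=load('pics/top0.npz')
# housing top
m=(abs(Wt[...,2]-.27)<.012)&(dt>0)
cs,_=cv2.findContours(m.astype(np.uint8),0,2);c=max(cs,key=cv2.contourArea)
q=Wt[c[:,0,1],c[:,0,0],:2];q=q[abs(q).max(1)<2]
print('top',np.median(Wt[m][:,2]),cv2.minAreaRect((q*1000).astype(np.float32)))
# wheel face: plane RANSAC-ish
sub=np.zeros((480,640),bool);sub[188:256,314:388]=1
P=W[sub];C=p[sub].astype(int)
rng=np.random.default_rng(0);best=None
for _ in range(500):
    a=P[rng.choice(len(P),3,0)];n=np.cross(a[1]-a[0],a[2]-a[0]);L=np.linalg.norm(n)
    if L<1e-6: continue
    n/=L
    if abs(n[1])<.9: continue
    k=abs((P-a[0])@n)<.002
    if best is None or k.sum()>best.sum(): best=k
A=P[best];c0=A.mean(0);n=np.linalg.svd(A-c0)[2][2];n*=-np.sign(n[1])
print('plane',best.sum(),c0,n,'yaw deg',np.degrees(np.arctan2(n[0],-n[1])))
yaw=np.arctan2(n[0],-n[1]);ex=np.array([np.cos(yaw),np.sin(yaw),0])
xy=np.c_[A@ex,A[:,2]]
cen,R=cv2.minEnclosingCircle((xy*1000).astype(np.float32));print('circ',cen,R)
h=(P-c0)@n; 
X=np.c_[P@ex,P[:,2]]*1000-np.array(cen)
k=(h>.006)&(np.hypot(*X.T)<110);
o=np.c_[X[k],h[k]*1000,C[k]].round().astype(int);print(k.sum());print(o[::6])
E
python3 -c "
import cv2;p=cv2.imread('pics/side0.png')[150:280,290:420];cv2.imwrite('pics/c1.png',cv2.resize(p,None,fx=4.5,fy=4.5,interpolation=2))"
```

```text
top 0.2681255901502212 ((602.8763427734375, 253.24732971191406), (243.8907012939453, 244.586669921875), 10.554636001586914)
plane 1243 [0.60450252 0.08074714 0.13233931] [ 0.18234442 -0.98321168 -0.00673084] yaw deg 10.506586334296976
circ (606.0151977539062, 138.40606689453125) 81.83226013183594
1821
[[ 31  82   9  75  80  86]
 [ 41  85  19  47  48  50]
 [ 57  81  15  68  73  75]
 ...
 [ 11 -89  17  66  69  70]
 [ 15 -72  45  76  80  86]
 [ 32 -75  46  70  74  79]]
```

View pics/c1.png

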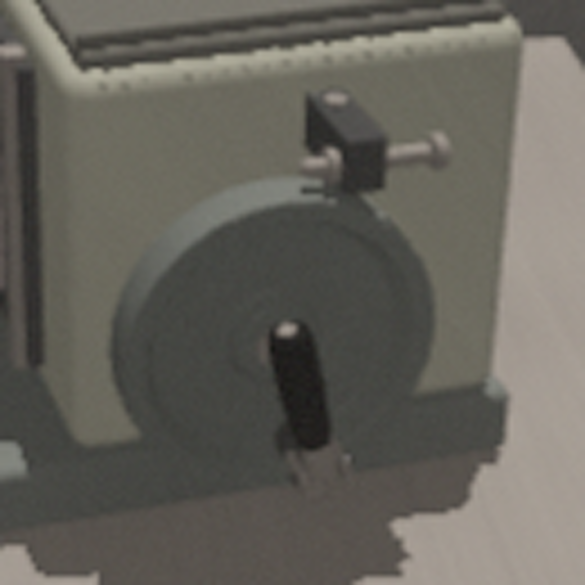

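Run:
```python
from h import *
p,d,W=load('pics/side0.npz');pt,dt,Wt=load('pics/top0.npz')
y=np.radians(10.5);R=np.array([[np.cos(y),np.sin(y),0],[-np.sin(y),np.cos(y),0],[0,0,1]])
M=W@R.T*1000
np.set_printoptions(linewidth=250)
print('y\' grid');print(M[184:264:4,312:392:4,1].round().astype(int))
print('z grid');print(M[184:264:4,312:392:4,2].round().astype(int))
print('x grid');print(M[224:225:4,312:392:4,0].round().astype(int))
Mt=Wt@R.T*1000
m=(abs(Mt[...,2]-268)<12);q=Mt[m];print('housing x,y pct',np.percentile(q[:,0],[.5,99.5]),np.percentile(q[:,1],[.5,99.5]))
print('top view rows 170:235, cols 232:296');
for k in (1,2): print(Mt[140:240:5,228:296:4,k].round().astype(int))
```

```text
y' grid
[[ 15  11  15  16  12  14  12  16  15  14  14  17  -5 -38 -45 -48 -38 -38 -39 -41]
 [ 13  12  13  13  13  17  14  13  17  18  15  14 -36 -40 -45 -46  13  15  13  14]
 [ 15  14  14  14  13  15  17 -19 -30 -32 -39 -39 -38 -34 -45  17  15  15  12  14]
 [ 17  18  18  15  16 -18 -32 -35 -43 -46 -43 -46 -45 -46 -47 -42  15  16  14  14]
 [ 17  15  20  15 -26 -34 -43 -47 -48 -49 -29 -28 -30 -31 -49 -47 -46  16  16  13]
 [ 13  13  17 -19 -35 -44 -45 -30 -31 -29 -31 -30 -31 -31 -32 -35 -49 -47  16  16]
 [ 12  14 -21 -31 -45 -45 -32 -28 -26 -29 -34 -27 -28 -31 -29 -29 -35 -48 -44  15]
 [ 10  15 -31 -45 -46 -30 -31 -32 -30 -29 -31 -27 -29 -30 -30 -32 -31 -45 -46  13]
 [ 17  17 -42 -45 -32 -29 -27 -29 -32 -33 -37 -34 -29 -31 -29 -28 -30 -42 -45  12]
 [ 18 -29 -48 -44 -30 -31 -32 -28 -33 -38 -42 -43 -36 -31 -30 -33 -28 -43 -46  13]
 [ 14 -33 -47 -31 -32 -31 -29 -30 -43 -40 -75 -80 -39 -29 -28 -28 -33 -40 -46  13]
 [ 14 -35 -47 -33 -31 -30 -32 -32 -37 -46 -77 -81 -75 -30 -26 -28 -33 -43 -42  17]
 [ 15 -38 -46 -33 -32 -36 -28 -34 -36 -42 -76 -79 -77 -32 -29 -32 -38 -45  13  14]
 [ 16 -30 -49
[... 5257 characters left out ...]
57  228  158  154  158  157  208  203  206  202   56    4    1   -1   -6   -4   -2]
 [ 257  236  175  150  151  150  205  206  199  205   60   -3    4    1  -10   -1   -8]
 [ 255  249  184  143  138  134  195  199  198  192   60    1    2 1453   -3    0   -3]
 [ 261  252  201  128   51   42   -2  189  190  190   71    3    3    1    1    0   -3]
 [ 261  247  210  147   78   41    0  180  177  181  182   68    5    2    6    3   -3]
 [ 261  258  223  153   81   39   13  174  173  165  166   90    4   -2   -2   -4    0]
 [ 268  260  233  164  105   41   30   -2  149  152  147  112   -4   -5   -3    2   -3]
 [ 261  253  226  174  114   39   40   -6    3   -1   -2   -2   -2    1   -1    3    0]]
```

Run:
```python
from h import *
from scipy.optimize import least_squares as LS
p,d,W=load('pics/side0.npz');pt,dt,Wt=load('pics/top0.npz')
y=np.radians(10.5);R=np.array([[np.cos(y),np.sin(y),0],[-np.sin(y),np.cos(y),0],[0,0,1]])
M=W@R.T*1000;Mt=Wt@R.T*1000
# rim face and outer edge
k=np.zeros((480,640),bool);k[180:262,310:392]=1
k&=(M[...,1]<-41)&(M[...,1]>-52)&(M[...,2]>30)&(M[...,2]<214)
A=M[k];c=np.array([615,125.])
for _ in range(4):
    r=np.hypot(*(A[:,[0,2]]-c).T);k2=(r>68)&(r<90)
    f=LS(lambda q:np.hypot(A[k2,0]-q[0],A[k2,2]-q[1])-q[2],[*c,78],loss='soft_l1',f_scale=2);c=f.x[:2]
B=A[k2]
print('rim',f.x,'y',np.median(B[:,1]), 'yaw corr deg',np.degrees(np.polyfit(B[:,0],B[:,1],1)[0]))
# grip in both views
for nm,m,im in(('side',M,p),('top',Mt,pt)):
    k=(m[...,1]<-56)&(m[...,1]>-95)&(m[...,2]>55)&(m[...,2]<175)&(m[...,0]>540)&(m[...,0]<690)
    if nm=='top': k[:, :255]=0
    g=m[k];v,u=np.nonzero(k)
    print(nm,k.sum(),'px',u.min(),u.max(),v.min(),v.max())
    for z0 in range(55,165,8):
        s=(g[:,2]>=z0)&(g[:,2]<z0+8)
        if s.sum()>2: a=g[s];print(z0,s.sum(),np.percentile(a[:,0],[3,50,97]).round(1),np.percentile(a[:,1],[3,50,97]).round(1),im[k][s].mean().round())
# stop block & screw in top view
k=(Mt[...,2]>214)&(Mt[...,1]<2)&(Mt[...,1]>-60)&(Mt[...,2]<250)&(Mt[...,0]>540)
g=Mt[k];
for y0 in range(-52,4,8):
    s=(g[:,1]>=y0)&(g[:,1]<y0+8)
    if s.any(): print('stop y',y0,'x',np.percentile(g[s,0],[0,10,50,90,100]).round(),'zmed',np.median(g[s,2]).round())
# housing
q=Mt[(abs(Mt[...,2]-265)<12)&(Mt[...,0]>400)];print('housing',np.percentile(q[:,0],[.3,99.7]),np.percentile(q[:,1],[.3,99.7]))
```

```text
rim [611.97157948 128.94163179  77.9048857 ] y -45.84627267620481 yaw corr deg 0.2008534972197696
side 392 px 350 368 221 260
55 15 [613.6 620.1 642.1] [-81.2 -79.  -61.8] 78.0
63 42 [612.6 623.  641.3] [-80.9 -76.1 -59. ] 78.0
71 45 [613.  627.1 639.5] [-81.  -76.4 -59.2] 80.0
79 20 [616.2 622.7 634.8] [-82.5 -76.9 -68.4] 66.0
87 24 [612.3 620.1 629.6] [-81.5 -78.3 -72.4] 36.0
95 24 [609.  618.5 630.1] [-83.  -78.8 -71.2] 35.0
103 25 [607.3 615.  625. ] [-82.5 -80.3 -73.2] 33.0
111 29 [604.6 614.2 625.2] [-83.2 -80.6 -73.2] 34.0
119 31 [602.3 612.4 625.1] [-83.8 -79.5 -73.4] 33.0
127 34 [600.6 611.3 622.3] [-83.6 -79.6 -71.9] 33.0
135 32 [598.4 606.  619.9] [-84.9 -78.7 -70.5] 32.0
143 37 [597.4 605.6 619.1] [-84.4 -79.  -66.5] 38.0
151 34 [599.4 608.5 615. ] [-80.9 -73.2 -64.3] 73.0
top 153 px 271 283 181 197
63 14 [612.  634.7 641.9] [-79.3 -70.8 -56.5] 33.0
71 24 [629.3 635.8 637.9] [-79.5 -66.1 -56.7] 42.0
119 4 [613.2 620.7 624.2] [-81.8 -76.4 -70.5] 18.0
127 3 [616.4 617.6 621.4] [-78.  -66.1 -61.6] 7.0
135 9 [596.1 609.3 619.6] [-81.9 -75.  -61.2] 16.0
143 52 [596.7 605.6 617.2] [-80.7 -71.2 -59.9] 22.0
151 41 [597.2 606.7 614. ] [-78.9 -70.3 -62.4] 48.0
stop y -52 x [618. 642. 651. 660. 663.] zmed 234.0
stop y -44 x [603. 636. 651. 693. 698.] zmed 236.0
stop y -36 x [622. 630. 657. 692. 699.] zmed 226.0
stop y -28 x [612. 637. 651. 692. 699.] zmed 235.0
stop y -20 x [599. 641. 650. 660. 663.] zmed 238.0
stop y -12 x [640. 641. 648. 659. 663.] zmed 236.0
stop y -4 x [640. 641. 649. 659. 661.] zmed 238.0
housing [517.21810295 761.09873242] [ 17.17987501 261.00549629]
```

```bash
cat >> h.py <<'E'
from scipy.spatial.transform import Rotation as Ro
yw=np.radians(10.5);RM=np.array([[np.cos(yw),-np.sin(yw),0],[np.sin(yw),np.cos(yw),0],[0,0,1]]) # micro->world
C=np.array([612,-46.5,125.])
def orient(phi,lean):  # phi: pin angle past six (deg), lean away from wheel
    f=np.radians(phi);l=np.radians(lean)
    h=np.array([-np.sin(f),0,np.cos(f)]);t=np.array([np.cos(f),0,np.sin(f)]);o=np.array([0,-1,0])
    z=-(h*np.cos(l)+o*np.sin(l));return RM@np.c_[np.cross(t,z),t,z]
def grip(w,fold,s=66): # w handwheel joint value
    e=np.array([np.sin(w),0,np.cos(w)])
    return C+e*62+np.array([0,-24,0])+s*(-e*np.cos(fold)+np.array([0,-1,0])*np.sin(fold))
def tcp(g,Rt,back=0): return RM@g+Rt[:,2]*(19-back)
def delta(st,T,Rt):
    d=T-st['tool_pos']*1000
    return d.round(1),(Rt@Ro.from_quat(st['eef_rot']).as_matrix().T), Ro.from_matrix(Rt@Ro.from_quat(st['eef_rot']).as_matrix().T).as_rotvec().round(3)
E
python3 - <<'E'
from plant import r
from h import *
st=r.get_state();Rt=orient(15.2,25);g=grip(-np.pi-np.radians(15.2),0)
print('grip',g,RM@g);
for b in(0,120): d,_,rv=delta(st,tcp(g,Rt,b),Rt);print(b,tcp(g,Rt,b).round(1),d,rv,np.linalg.norm(rv))
# screw nose from top/side: pixels above wheel, light/grey
p,d,W=load('pics/side0.npz');M=W@RM*1000
np.set_printoptions(linewidth=200)
print(M[180:192:2,350:372,0].round().astype(int));print(M[180:192:2,350:372,2].round().astype(int))
E
```

```text
grip [610.95124329 -70.5        128.86006598] [613.56841279  42.01754989 128.86006598]
0 [616.5  50.7 112.2] [ 378.6 -526.6 -125.7] [ 0.521  0.072 -0.917] 1.0571253473453373
120 [597.7  -4.3 217.2] [ 359.8 -581.7  -20.8] [ 0.521  0.072 -0.917] 1.0571253473453373
[[626 628 631 632 635 638 640 643 643 643 643 643 644 643 643 643 644 645 647 649 651 653]
 [625 628 631 634 635 637 641 643 642 643 643 643 644 643 642 645 643 644 646 648 651 653]
 [626 629 630 632 634 637 641 643 645 648 643 637 638 638 640 641 643 643 646 647 650 653]
 [625 627 630 634 636 639 641 625 277 628 631 633 636 638 640 642 643 644 648 649 651 652]
 [625 629 631 633 635 638 641 626 626 629 631 634 636 637 639 641 644 645 647 647 652 654]
 [612 614 616 619 621 624 626 628 630 633 636 638 637 637 642 645 642 644 646 649 651 654]]
[[215 215 215 216 214 214 214 213 216 219 222 224 226 231 233 236 237 239 239 239 239 239]
 [212 210 210 208 210 211 209 209 213 214 217 220 221 225 229 229 234 235 235 235 234 235]
 [205 204 205 206 207 205 203 204 203 203 212 223 225 228 228 229 229 231 230 232 232 230]
 [202 202 201 198 199 199 198 223 699 225 224 224 223 223 223 223 224 226 224 225 225 227]
 [196 195 195 195 195 194 194 218 219 219 219 218 217 220 219 219 219 220 221 223 219 220]
 [211 212 211 210 211 210 210 210 210 208 208 208 212 214 211 211 216 217 217 216 216 215]]
```

Request:
step_arm(series=[[0,0,48,0,0,0,0],[0,0,48,0,0,0,0],[0,0,48,0,0,0,0],[0,0,48,0,0,0,0],[24,-38,0,0.04,0.005,-0.07,0],[24,-38,0,0.04,0.005,-0.07,0],[24,-38,0,0.04,0.005,-0.07,0],[24,-38,0,0.04,0.005,-0.07,0],[24,-38,0,0.04,0.005,-0.07,0],[24,-38,0,0.04,0.005,-0.07,0],[24,-38,0,0.04,0.005,-0.07,0],[24,-38,0,0.04,0.005,-0.07,0],[24,-38,0,0.04,0.005,-0.07,0],[24,-38,0,0.04,0.005,-0.07,0],[24,-38,0,0.04,0.005,-0.07,0],[24,-38,0,0.04,0.005,-0.07,0],[24,-38,0,0.04,0.005,-0.07,0],[24,-44,0,0,0,0,0]])

```text
clock: 1.9
tool_pos: [0.5736, 0.0382, 0.4302]
eef_rot: [0.595, 0.764, 0.238, -0.08]
contact_force: [1.4, 0.0, -0.1]
opening: 1.003
finger_force: 0.0
```

```bash
cat > t.py <<'E'
from plant import r
from h import *
import sys
st=r.get_state();Rt=orient(15.2,25);g=grip(-np.pi-np.radians(15.2),0)
b=float(sys.argv[1]);d,_,rv=delta(st,tcp(g,Rt,b),Rt);print(st['clock'],st['tool_pos'].round(4),st['q'].round(2),d,rv,st['contact_force'].round(2))
E
python3 t.py 120
```

```text
1.9 [0.5736 0.0382 0.4302] [ 0.11  0.4   0.02  1.62 -0.58  1.08  0.64] [  24.1  -42.5 -213. ] [ 0.002  0.007 -0.003] [ 1.41  0.05 -0.09]
```

Request:
step_arm(series=[[24,-42,0,0,0,0,0],[0,0,-45,0,0,0,0],[0,0,-45,0,0,0,0],[0,0,-45,0,0,0,0],[0,0,-45,0,0,0,0],[0,0,-33,0,0,0,0],[0,0,0,0,0,0,0]])

```text
clock: 2.6
tool_pos: [0.5948, -0.0017, 0.2132]
eef_rot: [0.595, 0.764, 0.235, -0.083]
contact_force: [-0.7, 0.3, -0.7]
opening: 1.004
finger_force: 0.0
```

```bash
python3 t.py 120
python3 - <<'E'
from plant import r
from h import *
c=r.get_calibration("wrist");p,d=r.snapshot("wrist")
cv2.imwrite("pics/w1.png",p);np.savez("pics/w1.npz",p=p,d=d,K=c["intrinsics"],T=c["pose"])
W=cloud(p,d,c["intrinsics"],c["pose"]);M=W@RM*1000
k=(M[...,1]<-58)&(M[...,1]>-88)&(M[...,2]>55)&(M[...,2]<160)&(abs(M[...,0]-612)<50)&(d>0)
print(k.sum())
g=M[k]
for z0 in range(55,165,8):
    s=(g[:,2]>=z0)&(g[:,2]<z0+8)
    if s.sum()>5: a=g[s];print(z0,s.sum(),np.percentile(a[:,0],[3,50,97]).round(1),np.percentile(a[:,1],[3,50,97]).round(1))
E
```

```text
2.6 [ 0.5948 -0.0017  0.2132] [ 0.24  0.7  -0.09  1.82 -0.73  0.69  1.01] [ 3.  -2.6  4. ] [ 0.002 -0.001 -0.005] [-0.7   0.34 -0.69]
1711
55 21 [610.7 617.1 639.3] [-78.8 -78.  -69.6]
63 171 [609.8 612.4 638.6] [-78.5 -72.  -60.6]
71 82 [616.9 635.4 640. ] [-78.5 -74.7 -67.7]
95 15 [607.4 614.2 621.3] [-79.8 -78.6 -74.9]
103 7 [611.2 613.7 620.4] [-80.  -79.3 -78.9]
111 27 [602.1 608.9 617.8] [-80.8 -79.7 -72.8]
119 51 [600.3 609.  620.7] [-80.8 -79.5 -73.6]
127 59 [597.9 607.  618.6] [-80.8 -79.5 -70.9]
135 91 [595.2 601.6 615.9] [-80.8 -78.2 -66.4]
143 681 [595.4 601.1 615.2] [-79.8 -72.3 -60. ]
151 505 [601.1 608.  614. ] [-76.6 -69.  -61.3]
```

View pics/w1.png

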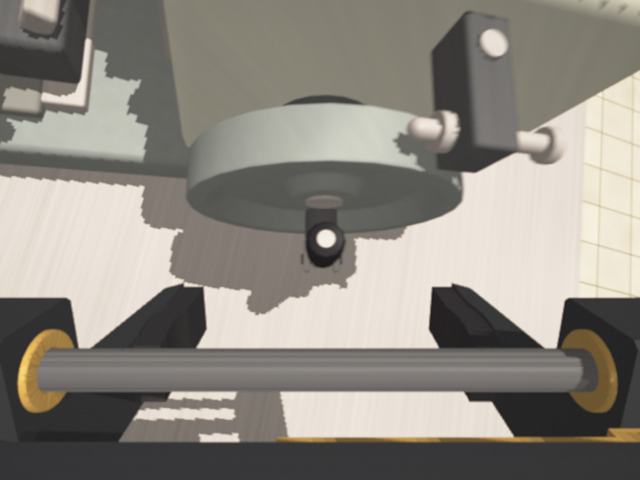

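Request:
step_arm(series=[[3,4,-12,0,0,0,0],[2,5,-11,0,0,0,0],[2,6,-10,0,0,0,0],[2,5,-10,0,0,0,0],[2,6,-10,0,0,0,0],[2,5,-10,0,0,0,0],[2,6,-10,0,0,0,0],[2,5,-10,0,0,0,0],[2,6,-10,0,0,0,0],[2,5,-8,0,0,0,0],[0,0,0,0,0,0,0],[0,0,0,0,0,0,0]])

```text
clock: 3.85
tool_pos: [0.619, 0.051, 0.1166]
eef_rot: [0.594, 0.764, 0.237, -0.079]
contact_force: [-0.8, 0.2, 0.7]
opening: 1.004
finger_force: 0.0
```

```bash
python3 t.py 0
```

```text
3.85 [0.619  0.051  0.1166] [ 0.21  0.86 -0.2   1.84 -0.84  0.46  1.1 ] [-2.5 -0.3 -4.4] [ 0.003  0.008 -0.005] [-0.84  0.2   0.7 ]
```

Request:
step_arm(series=[[-3,0,-3,0,0,0,0],[0,0,0,0,0,0,0],[0,0,0,0,0,0,0.5],[0,0,0,0,0,0,0.7],[0,0,0,0,0,0,1],[0,0,0,0,0,0,1],[0,0,0,0,0,0,1],[0,0,0,0,0,0,1],[0,0,0,0,0,0,1],[0,0,0,0,0,0,1]], force=12)

```text
clock: 4.85
tool_pos: [0.616, 0.051, 0.1137]
eef_rot: [0.594, 0.764, 0.238, -0.079]
contact_force: [0.1, 0.5, -0.2]
opening: 0.294
finger_force: 0.0
```

```bash
python3 t.py 0
python3 - <<'E'
from h import *
# waypoints of the swing (fold 0..1.5), shifts in world mm per step
w=-np.pi-np.radians(15.2)
f=np.linspace(0,1.5,16);G=np.array([RM@grip(w,a,67) for a in f]);print(np.diff(G,axis=0).round(1).tolist())
E
```

```text
4.85 [0.616  0.051  0.1137] [ 0.21  0.87 -0.21  1.85 -0.85  0.44  1.11] [ 0.6 -0.3 -1.5] [ 0.003  0.009 -0.005] [ 0.14  0.52 -0.19]
[[1.3, -6.6, -0.3], [1.5, -6.5, -1.0], [1.6, -6.3, -1.6], [1.7, -6.1, -2.2], [1.8, -5.8, -2.8], [1.9, -5.4, -3.4], [2.0, -5.0, -3.9], [2.1, -4.6, -4.4], [2.1, -4.1, -4.9], [2.1, -3.6, -5.3], [2.1, -3.0, -5.6], [2.1, -2.4, -5.9], [2.0, -1.8, -6.1], [2.0, -1.1, -6.3], [1.9, -0.5, -6.4]]
```

Request:
step_arm(series=[[0,0,0,0,0,0,1],[0,0,0,0,0,0,1],[0,0,0,0,0,0,1],[0,0,0,0,0,0,1]], force=12)

```text
clock: 5.25
tool_pos: [0.6159, 0.051, 0.1137]
eef_rot: [0.594, 0.764, 0.237, -0.079]
contact_force: [-0.3, -0.4, 0.8]
opening: 0.265
finger_force: 12.0
```

Request:
step_arm(series=[[1.3,-6.6,-0.3,0,0,0,1],[1.5,-6.5,-1,0,0,0,1],[1.6,-6.3,-1.6,0,0,0,1],[1.7,-6.1,-2.2,0,0,0,1],[1.8,-5.8,-2.8,0,0,0,1],[1.9,-5.4,-3.4,0,0,0,1],[0,0,0,0,0,0,1]])

```text
clock: 5.95
tool_pos: [0.6259, 0.0136, 0.1017]
eef_rot: [0.594, 0.764, 0.237, -0.079]
contact_force: [-0.7, 3.0, -1.3]
opening: 0.264
finger_force: 12.0
```

```bash
cat > m.py <<'E'
from plant import r
from h import *
st=r.get_state();Rn=Ro.from_quat(st['eef_rot']).as_matrix()
g=RM.T@(st['tool_pos']*1000-19*Rn[:,2]);v=g-C-[0,-24,0];rad=np.hypot(v[0],v[2])
w=np.arctan2(v[0],v[2]);w-=2*np.pi*(w>1.5)
sg=1 if abs(w+np.pi)<9 else 1
print('t',st['clock'],'g',g.round(1),'out',-v[1].round(1),'r',rad.round(1),'w',w.round(3),'F(micro)',(RM.T@st['contact_force']).round(1),'mom',st['moment'].round(2),'open',st['opening'].round(3),st['finger_force'])
for s in(62-rad,62+rad): print('fold if',np.arctan2(-v[1],s).round(3),'s',np.hypot(s,v[1]).round(1))
E
python3 m.py
```

```text
Traceback (most recent call last):
  File "m.py", line 7, in <module>
    print('t',st['clock'],'g',g.round(1),'out',-v[1].round(1),'r',rad.round(1),'w',w.round(3),'F(micro)',(RM.T@st['contact_force']).round(1),'mom',st['moment'].round(2),'open',st['opening'].round(3),st['finger_force'])
                                                                                                                                                                                ^^^^^^^^^^^^^^^^^^^
AttributeError: 'float' object has no attribute 'round'
```

Small, sensible spring force. Continuing the swing.

Request:
step_arm(series=[[2,-5,-3.9,0,0,0,1],[2.1,-4.6,-4.4,0,0,0,1],[2.1,-4.1,-4.9,0,0,0,1],[2.1,-3.6,-5.3,0,0,0,1],[2.1,-3,-5.6,0,0,0,1],[2.1,-2.4,-5.9,0,0,0,1],[2,-1.8,-6.1,0,0,0,1],[0,0,0,0,0,0,1]])

```text
clock: 6.75
tool_pos: [0.6401, -0.0105, 0.0654]
eef_rot: [0.594, 0.764, 0.237, -0.079]
contact_force: [-3.3, 3.9, 0.8]
opening: 0.266
finger_force: 12.0
```

```bash
sed -i "s/st\['opening'\].round(3)/st['opening']/" m.py; python3 m.py
```

```text
t 6.75 g [ 622.9 -134.9   82. ] out 64.4 r 44.3 w -3.39 F(micro) [-2.5  4.5  0.8] mom [0.25 0.87 0.47] open 0.26640640843682234 11.999982341947337
fold if 1.303 s 66.8
fold if 0.545 s 124.3
```

Request:
step_arm(series=[[2,-1.1,-6.3,0,0,0,1],[1.9,-0.5,-6.4,0,0,0,1],[0,0,0,0,0,0,1],[0,0,0,0,0,0,1]])

```text
clock: 7.15
tool_pos: [0.6438, -0.0121, 0.0535]
eef_rot: [0.594, 0.765, 0.237, -0.079]
contact_force: [-4.5, 3.0, 2.3]
opening: 0.263
finger_force: 12.0
```

```bash
python3 m.py
```

```text
t 7.15 g [ 626.2 -137.2   70.2] out 66.7 r 56.7 w -3.395 F(micro) [-3.9  3.8  2.3] mom [0.18 0.89 0.56] open 0.26274826348018915 12.000064027993957
fold if 1.491 s 66.9
fold if 0.512 s 136.1
```

Request:
step_arm(series=[[0.5,0.1,-2,0,0,0,1],[0,0,0,0,0,0,1],[0,0,0,0,0,0,1]])

```text
clock: 7.45
tool_pos: [0.6443, -0.0121, 0.0519]
eef_rot: [0.594, 0.765, 0.237, -0.079]
contact_force: [-5.0, 3.0, 1.5]
opening: 0.265
finger_force: 12.0
```

```bash
python3 m.py
python3 - <<'E'
from plant import r
from h import *
c=r.get_calibration("side");p,d=r.snapshot("side")
cv2.imwrite("pics/s2.png",cv2.resize(p[150:290,260:430],None,fx=4,fy=4,interpolation=2))
E
```

```text
t 7.45 g [ 626.7 -137.2   68.5] out 66.7 r 58.4 w -3.396 F(micro) [-4.3  3.8  1.5] mom [0.25 0.97 0.56] open 0.26548738370384084 12.000242161520873
fold if 1.516 s 66.8
fold if 0.506 s 137.6
```

View pics/s2.png

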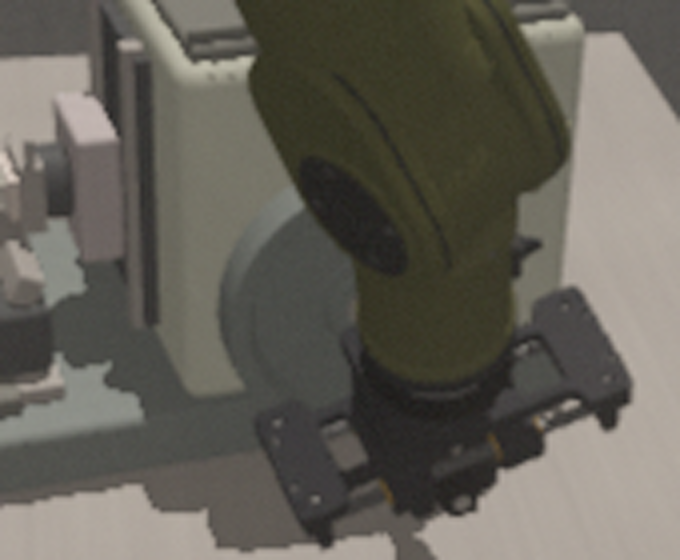

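```bash
cat > arc.py <<'E'
from h import *
import sys
a,b,n,r0,r1=map(float,sys.argv[1:6]);n=int(n)
w=np.linspace(a,b,n+1);r=np.linspace(r0,r1,n+1)
G=np.c_[C[0]+r*np.sin(w),0*w,C[2]+r*np.cos(w)]@RM.T
D=np.diff(np.round(G,1),axis=0).round(1);print([[*x,0,0,0,1] for x in D.tolist()])
E
python3 arc.py -3.396 -1.9 14 58.4 59.5
```

```text
[[-6.0, -1.1, -1.3, 0, 0, 0, 1], [-6.1, -1.1, -0.7, 0, 0, 0, 1], [-6.2, -1.2, 0.0, 0, 0, 0, 1], [-6.1, -1.1, 0.7, 0, 0, 0, 1], [-6.0, -1.1, 1.3, 0, 0, 0, 1], [-5.9, -1.1, 2.0, 0, 0, 0, 1], [-5.6, -1.1, 2.6, 0, 0, 0, 1], [-5.3, -0.9, 3.2, 0, 0, 0, 1], [-5.0, -1.0, 3.8, 0, 0, 0, 1], [-4.6, -0.8, 4.3, 0, 0, 0, 1], [-4.0, -0.8, 4.7, 0, 0, 0, 1], [-3.6, -0.6, 5.2, 0, 0, 0, 1], [-3.0, -0.6, 5.6, 0, 0, 0, 1], [-2.4, -0.4, 5.9, 0, 0, 0, 1]]
```

Request:
step_arm(series=[[-6,-1.1,-1.3,0,0,0,1],[-6.1,-1.1,-0.7,0,0,0,1],[-6.2,-1.2,0,0,0,0,1],[-6.1,-1.1,0.7,0,0,0,1],[-6,-1.1,1.3,0,0,0,1],[-5.9,-1.1,2,0,0,0,1],[0,0,0,0,0,0,1]])

```text
clock: 8.2
tool_pos: [0.608, -0.019, 0.0539]
eef_rot: [0.594, 0.764, 0.237, -0.078]
contact_force: [0.1, 3.0, 3.0]
opening: 0.264
finger_force: 12.0
```

```bash
python3 m.py
```

```text
t 8.2 g [ 589.7 -137.5   70.5] out 67.0 r 58.8 w -2.753 F(micro) [0.7 2.9 3. ] mom [ 0.38 -0.    0.04] open 0.26424540846101435 11.999878337155678
fold if 1.524 s 67.0
fold if 0.506 s 138.2
```

Request:
step_arm(series=[[-5.6,-1.1,2.6,0,0,0,1],[-5.3,-0.9,3.2,0,0,0,1],[-5,-1,3.8,0,0,0,1],[-4.6,-0.8,4.3,0,0,0,1],[-4,-0.8,4.7,0,0,0,1],[-3.6,-0.6,5.2,0,0,0,1],[-3,-0.6,5.6,0,0,0,1],[-2.4,-0.4,5.9,0,0,0,1],[0,0,0,0,0,0,1]])

```text
clock: 9.1
tool_pos: [0.5738, -0.0256, 0.0888]
eef_rot: [0.594, 0.765, 0.237, -0.079]
contact_force: [-1.1, 0.7, 0.3]
opening: 0.266
finger_force: 12.0
```

```bash
python3 m.py; python3 arc.py -1.9 -0.6 13 59.5 59.5
```

```text
t 9.1 g [ 554.9 -137.7  105.4] out 67.2 r 60.4 w -1.901 F(micro) [-1.   0.9  0.3] mom [-0.34  0.44  0.45] open 0.2659992617785438 11.999928709460619
fold if 1.546 s 67.2
fold if 0.502 s 139.6
[[-1.6, -0.3, 5.7, 0, 0, 0, 1], [-1.1, -0.2, 5.8, 0, 0, 0, 1], [-0.4, -0.1, 6.0, 0, 0, 0, 1], [0.1, 0.0, 5.9, 0, 0, 0, 1], [0.7, 0.1, 5.9, 0, 0, 0, 1], [1.3, 0.3, 5.8, 0, 0, 0, 1], [1.8, 0.3, 5.7, 0, 0, 0, 1], [2.4, 0.5, 5.4, 0, 0, 0, 1], [2.9, 0.5, 5.1, 0, 0, 0, 1], [3.4, 0.6, 4.9, 0, 0, 0, 1], [3.9, 0.7, 4.5, 0, 0, 0, 1], [4.3, 0.8, 4.0, 0, 0, 0, 1], [4.6, 0.9, 3.6, 0, 0, 0, 1]]
```

Request:
step_arm(series=[[-1.4,-0.3,5.7,0,0,0,1],[-0.9,-0.2,5.8,0,0,0,1],[-0.2,-0.1,6,0,0,0,1],[0.2,0,5.9,0,0,0,1],[0.8,0.1,5.9,0,0,0,1],[1.3,0.3,5.8,0,0,0,1],[1.8,0.3,5.7,0,0,0,1],[0,0,0,0,0,0,1]])

```text
clock: 9.9
tool_pos: [0.5778, -0.025, 0.131]
eef_rot: [0.594, 0.765, 0.238, -0.077]
contact_force: [-0.4, -3.7, -1.8]
opening: 0.274
finger_force: 12.5
```

```bash
python3 m.py
```

```text
t 9.9 g [ 559.  -137.8  147.6] out 67.3 r 57.7 w -1.168 F(micro) [-1.1 -3.6 -1.8] mom [-1.24  0.49  0.37] open 0.27404137946402146 12.470979467269103
fold if 1.506 s 67.4
fold if 0.512 s 137.3
```

```bash
python3 - <<'E'
from plant import r
from h import *
p,d=r.snapshot("wrist");q,_=r.snapshot("side");
cv2.imwrite("pics/w3.png",np.hstack([cv2.resize(p,(400,300)),cv2.resize(q[110:290,240:480],(400,300))]))
E
python3 m.py; python3 arc.py -1.168 -0.3 10 57.7 58.5
```

```text
t 10.0 g [ 559.1 -137.8  147.3] out 67.3 r 57.4 w -1.172 F(micro) [-1.7 -3.3 -0.1] mom [-1.15  0.33  0.31] open 0.26998625922692193 12.502875005034184
fold if 1.502 s 67.4
fold if 0.513 s 137.0
[[2.0, 0.3, 4.6, 0, 0, 0, 1], [2.5, 0.5, 4.3, 0, 0, 0, 1], [2.8, 0.5, 4.2, 0, 0, 0, 1], [3.1, 0.6, 3.8, 0, 0, 0, 1], [3.5, 0.6, 3.6, 0, 0, 0, 1], [3.8, 0.7, 3.3, 0, 0, 0, 1], [4.0, 0.8, 2.9, 0, 0, 0, 1], [4.3, 0.8, 2.6, 0, 0, 0, 1], [4.5, 0.8, 2.2, 0, 0, 0, 1], [4.7, 0.9, 1.8, 0, 0, 0, 1]]
```

View pics/w3.png

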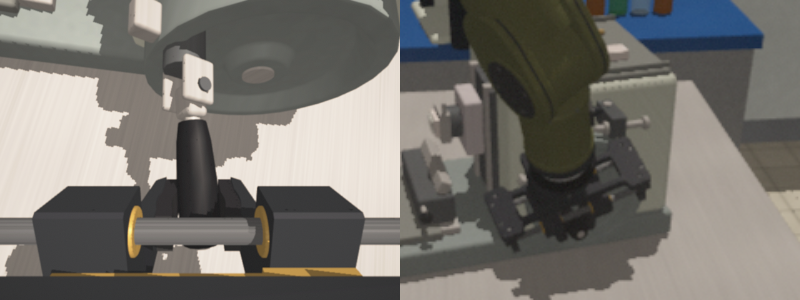

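Request:
step_arm(series=[[2.2,-0.7,4.6,0,0,0,1],[2.5,0.5,4.3,0,0,0,1],[2.8,0.5,4.2,0,0,0,1],[3.1,0.6,3.8,0,0,0,1],[3.5,0.6,3.6,0,0,0,1],[3.8,0.7,3.3,0,0,0,1],[4,0.8,2.9,0,0,0,1],[2.1,0.4,1.3,0,0,0,1],[2.2,0.4,1.3,0,0,0,1],[0,0,0,0,0,0,1]])

```text
clock: 11.0
tool_pos: [0.6032, -0.02, 0.1594]
eef_rot: [0.594, 0.765, 0.238, -0.079]
contact_force: [-2.2, 0.1, -3.9]
opening: 0.269
finger_force: 11.8
```

```bash
python3 m.py
```

```text
t 11.0 g [ 584.9 -137.6  176.1] out 67.1 r 57.8 w -0.488 F(micro) [-2.2  0.5 -3.9] mom [-0.78  0.7   0.2 ] open 0.2687337233874929 11.774257232389118
fold if 1.509 s 67.2
fold if 0.51 s 137.3
```

```bash
python3 arc.py -0.488 -0.2 8 57.8 58;  python3 arc.py -0.2 0.2 24 58 58
```

```text
[[1.8, 0.3, 0.9, 0, 0, 0, 1], [1.9, 0.4, 0.9, 0, 0, 0, 1], [1.8, 0.3, 0.8, 0, 0, 0, 1], [2.0, 0.4, 0.8, 0, 0, 0, 1], [1.9, 0.3, 0.7, 0, 0, 0, 1], [1.9, 0.4, 0.6, 0, 0, 0, 1], [2.0, 0.4, 0.6, 0, 0, 0, 1], [2.0, 0.3, 0.4, 0, 0, 0, 1]]
[[1.0, 0.2, 0.2, 0, 0, 0, 1], [0.9, 0.2, 0.2, 0, 0, 0, 1], [0.9, 0.1, 0.1, 0, 0, 0, 1], [1.0, 0.2, 0.2, 0, 0, 0, 1], [0.9, 0.2, 0.1, 0, 0, 0, 1], [1.0, 0.2, 0.1, 0, 0, 0, 1], [0.9, 0.1, 0.1, 0, 0, 0, 1], [1.0, 0.2, 0.1, 0, 0, 0, 1], [0.9, 0.2, 0.0, 0, 0, 0, 1], [1.0, 0.2, 0.1, 0, 0, 0, 1], [0.9, 0.2, 0.0, 0, 0, 0, 1], [1.0, 0.1, 0.0, 0, 0, 0, 1], [0.9, 0.2, 0.0, 0, 0, 0, 1], [1.0, 0.2, 0.0, 0, 0, 0, 1], [0.9, 0.2, -0.1, 0, 0, 0, 1], [1.0, 0.1, 0.0, 0, 0, 0, 1], [0.9, 0.2, -0.1, 0, 0, 0, 1], [0.9, 0.2, -0.1, 0, 0, 0, 1], [1.0, 0.2, -0.1, 0, 0, 0, 1], [0.9, 0.1, -0.1, 0, 0, 0, 1], [1.0, 0.2, -0.2, 0, 0, 0, 1], [0.9, 0.2, -0.1, 0, 0, 0, 1], [0.9, 0.2, -0.2, 0, 0, 0, 1], [1.0, 0.1, -0.2, 0, 0, 0, 1]]
```

Request:
step_arm(series=[[1.8,0.3,0.9,0,0,0,1],[1.9,0.4,0.9,0,0,0,1],[1.8,0.3,0.8,0,0,0,1],[2,0.4,0.8,0,0,0,1],[1.9,0.3,0.7,0,0,0,1],[1.9,0.4,0.6,0,0,0,1]])

```text
clock: 11.6
tool_pos: [0.614, -0.018, 0.1639]
eef_rot: [0.594, 0.765, 0.238, -0.079]
contact_force: [-3.9, 1.9, -4.1]
opening: 0.266
finger_force: 11.9
```

```bash
python3 m.py
```

```text
t 11.6 g [ 595.8 -137.6  180.5] out 67.1 r 57.8 w -0.284 F(micro) [-3.5  2.5 -4.1] mom [-0.5   1.13  0.46] open 0.26639459013978706 11.871129740470678
fold if 1.509 s 67.2
fold if 0.51 s 137.3
```

Request:
step_arm(series=[[1,0.2,0.3,0,0,0,1],[1,0.2,0.3,0,0,0,1],[1,0.2,0.3,0,0,0,1],[1,0.2,0.2,0,0,0,1]])

```text
clock: 12.0
tool_pos: [0.6179, -0.0173, 0.165]
eef_rot: [0.594, 0.764, 0.238, -0.079]
contact_force: [-4.5, 1.5, -2.8]
opening: 0.265
finger_force: 12.0
```

Request:
step_arm(series=[[1,0.2,0.2,0,0,0,1],[1,0.2,0.2,0,0,0,1]])

```text
clock: 12.2
tool_pos: [0.6199, -0.0168, 0.1654]
eef_rot: [0.594, 0.764, 0.238, -0.079]
contact_force: [-4.9, 1.7, -2.4]
opening: 0.267
finger_force: 12.0
```

```bash
python3 m.py
```

```text
t 12.2 g [ 601.8 -137.5  182. ] out 67.0 r 57.9 w -0.176 F(micro) [-4.5  2.6 -2.4] mom [-0.24  1.16  0.4 ] open 0.2674250874970684 11.976874259344186
fold if 1.51 s 67.1
fold if 0.509 s 137.4
```

Request:
step_arm(series=[[0.5,0.1,0.1,0,0,0,1],[0.5,0.1,0.1,0,0,0,1],[0.5,0.1,0.1,0,0,0,1]])

```text
clock: 12.5
tool_pos: [0.6214, -0.0166, 0.1658]
eef_rot: [0.594, 0.764, 0.238, -0.079]
contact_force: [-4.6, 2.4, -2.6]
opening: 0.268
finger_force: 12.0
```

Request:
step_arm(series=[[0.5,0.1,0.1,0,0,0,1],[0.5,0.1,0,0,0,0,1],[0.5,0.1,0.1,0,0,0,1]])

```text
clock: 12.8
tool_pos: [0.6229, -0.0163, 0.166]
eef_rot: [0.594, 0.764, 0.238, -0.079]
contact_force: [-5.0, 2.1, -4.2]
opening: 0.267
finger_force: 12.0
```

Request:
step_arm(series=[[0.5,0.1,0.1,0,0,0,1],[0.5,0.1,0,0,0,0,1],[0.5,0.1,0.1,0,0,0,1]])

```text
clock: 13.1
tool_pos: [0.6245, -0.016, 0.1662]
eef_rot: [0.594, 0.764, 0.238, -0.079]
contact_force: [-4.3, 2.6, -2.1]
opening: 0.268
finger_force: 12.0
```

Request:
step_arm(series=[[0.5,0.1,0,0,0,0,1],[0.5,0.1,0.1,0,0,0,1],[0.5,0.1,0,0,0,0,1]])

```text
clock: 13.4
tool_pos: [0.626, -0.0156, 0.1664]
eef_rot: [0.594, 0.764, 0.238, -0.079]
contact_force: [-5.1, 2.9, -2.5]
opening: 0.267
finger_force: 12.0
```

Request:
step_arm(series=[[0.5,0.1,0,0,0,0,1],[0.5,0.1,0,0,0,0,1],[0.5,0.1,0,0,0,0,1]])

```text
clock: 13.7
tool_pos: [0.6276, -0.0153, 0.1664]
eef_rot: [0.594, 0.764, 0.238, -0.079]
contact_force: [-4.9, 1.6, -2.0]
opening: 0.267
finger_force: 12.0
```

Request:
step_arm(series=[[0.5,0.1,0,0,0,0,1],[0.5,0.1,0,0,0,0,1],[0.5,0.1,0,0,0,0,1]])

```text
clock: 14.0
tool_pos: [0.6291, -0.015, 0.1665]
eef_rot: [0.594, 0.764, 0.238, -0.079]
contact_force: [-4.5, 2.2, -1.7]
opening: 0.27
finger_force: 12.0
```

Request:
step_arm(series=[[0.5,0.1,0,0,0,0,1],[0.5,0.1,0,0,0,0,1],[0.5,0.1,0,0,0,0,1]])

```text
clock: 14.3
tool_pos: [0.6307, -0.0147, 0.1666]
eef_rot: [0.594, 0.764, 0.238, -0.079]
contact_force: [-3.8, 2.5, -2.0]
opening: 0.263
finger_force: 12.1
```

Request:
step_arm(series=[[0.5,0.1,0,0,0,0,1],[0.5,0.1,0,0,0,0,1],[0.5,0.1,0,0,0,0,1]])

```text
clock: 14.6
tool_pos: [0.6323, -0.0144, 0.1666]
eef_rot: [0.594, 0.764, 0.238, -0.079]
contact_force: [-4.9, 2.3, -0.6]
opening: 0.265
finger_force: 12.1
```

Request:
step_arm(series=[[0.5,0.1,0,0,0,0,1],[0.5,0.1,0,0,0,0,1],[0.5,0.1,0,0,0,0,1]])

```text
clock: 14.9
tool_pos: [0.6333, -0.0141, 0.1665]
eef_rot: [0.594, 0.764, 0.238, -0.079]
contact_force: [-5.4, 1.3, -1.6]
opening: 0.27
finger_force: 12.1
```

```bash
python3 m.py
```

```text
t 14.9 g [ 615.5 -137.3  183.1] out 66.8 r 58.2 w 0.06 F(micro) [-5.1  2.3 -1.6] mom [-0.25  1.31  0.35] open 0.2701942378031352 12.060254227981204
fold if 1.514 s 66.9
fold if 0.507 s 137.5
```

Request:
step_arm(series=[[0.5,0.1,0,0,0,0,1],[0.5,0.1,0,0,0,0,1]])

```text
clock: 15.1
tool_pos: [0.6335, -0.014, 0.1662]
eef_rot: [0.594, 0.764, 0.237, -0.08]
contact_force: [-8.2, 1.7, -1.2]
opening: 0.268
finger_force: 12.1
```

Request:
step_arm(series=[[0.5,0.1,0,0,0,0,1],[0.5,0.1,0,0,0,0,1]])

```text
clock: 15.3
tool_pos: [0.6336, -0.0139, 0.1658]
eef_rot: [0.594, 0.764, 0.237, -0.08]
contact_force: [-9.7, 0.8, 0.4]
opening: 0.267
finger_force: 12.0
```

Request:
step_arm(series=[[0.5,0.1,0,0,0,0,1],[0.5,0.1,0,0,0,0,1]])

```text
clock: 15.5
tool_pos: [0.6338, -0.0138, 0.1655]
eef_rot: [0.594, 0.765, 0.236, -0.081]
contact_force: [-10.9, 0.5, -0.4]
opening: 0.268
finger_force: 12.0
```

```bash
python3 m.py
```

```text
t 15.5 g [ 616.1 -137.1  182.2] out 66.6 r 57.3 w 0.072 F(micro) [-10.7   2.5  -0.4] mom [-0.38  2.18  0.85] open 0.2677267965744042 12.029186761938035
fold if 1.5 s 66.7
fold if 0.509 s 136.6
```

Request:
step_arm(series=[[0.7,0.1,0,0,0,0,1],[0.7,0.1,0,0,0,0,1],[0.6,0.1,0,0,0,0,1]])

```text
clock: 15.8
tool_pos: [0.6341, -0.0137, 0.1649]
eef_rot: [0.594, 0.765, 0.236, -0.082]
contact_force: [-14.5, -1.6, -0.2]
opening: 0.267
finger_force: 12.0
```

Request:
step_arm(series=[[0.5,0.1,0,0,0,0,1],[0,0,0,0,0,0,1],[0,0,0,0,0,0,1],[0,0,0,0,0,0,1]])

```text
clock: 16.2
tool_pos: [0.6341, -0.0136, 0.1647]
eef_rot: [0.594, 0.765, 0.235, -0.083]
contact_force: [-15.1, -0.9, 0.2]
opening: 0.266
finger_force: 12.0
```

```bash
python3 m.py
```

```text
t 16.2 g [ 616.5 -137.   181.3] out 66.5 r 56.5 w 0.08 F(micro) [-15.    1.8   0.2] mom [-0.47  2.8   1.21] open 0.26591403375996814 12.005729041993618
fold if 1.488 s 66.7
fold if 0.511 s 135.9
```

Request:
step_arm(series=[[0,0,0,0,0,0,1],[0,0,0,0,0,0,1],[0,0,0,0,0,0,1],[-1,-0.2,0,0,0,0,1],[-1,-0.2,0,0,0,0,1],[-1,-0.2,0,0,0,0,1],[-1,-0.2,0,0,0,0,1],[-1,-0.2,0,0,0,0,1],[0,0,0,0,0,0,1]])

```text
clock: 17.1
tool_pos: [0.6333, -0.0141, 0.1663]
eef_rot: [0.594, 0.764, 0.238, -0.08]
contact_force: [-6.4, 2.5, -2.1]
opening: 0.268
finger_force: 12.0
```

```bash
python3 m.py
```

```text
t 17.1 g [ 615.5 -137.2  182.9] out 66.7 r 58.0 w 0.061 F(micro) [-5.8  3.6 -2.1] mom [-0.2   1.43  0.46] open 0.2680317336529314 12.040780014940538
fold if 1.511 s 66.8
fold if 0.508 s 137.3
```

Request:
step_arm(series=[[-1,-0.2,0,0,0,0,1],[-0.5,-0.1,0,0,0,0,1],[0,0,0,0,0,0,0.5],[0,0,0,0,0,0,0],[0,0,0,0,0,0,0],[0,0,0,0,0,0,0],[0,0,0,0,0,0,0],[0,0,0,0,0,0,0],[0,0,0,0,0,0,0],[0,0,0,0,0,0,0]])

```text
clock: 18.1
tool_pos: [0.6326, -0.0151, 0.1661]
eef_rot: [0.594, 0.764, 0.238, -0.078]
contact_force: [0.2, 1.3, 0.9]
opening: 0.967
finger_force: 0.0
```

```bash
python3 m.py
python3 - <<'E'
from plant import r
from h import *
p,d=r.snapshot("wrist");cv2.imwrite("pics/w4.png",p)
E
```

```text
t 18.1 g [ 614.7 -138.1  182.7] out 67.6 r 57.7 w 0.046 F(micro) [0.4 1.2 0.9] mom [-0.46  0.25 -0.01] open 0.9670258362599784 0.0
fold if 1.508 s 67.7
fold if 0.514 s 137.5
```

View pics/w4.png

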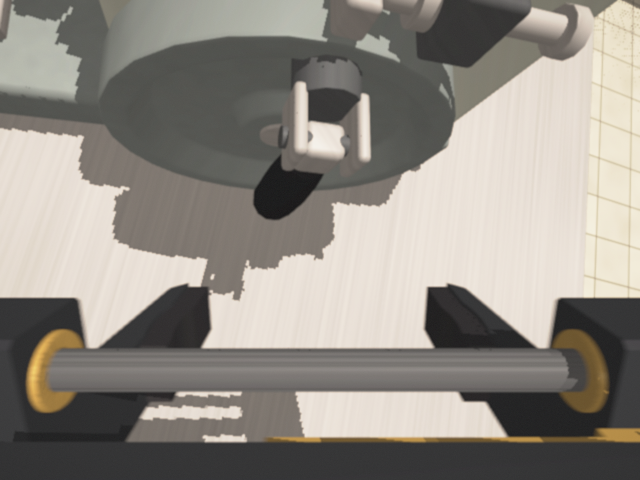

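Request:
step_arm(series=[[3,-15,10,0,0,0,0],[5,-25,25,0,0,0,0],[5,-25,30,0,0,0,0],[5,-25,30,0,0,0,0],[0,-20,30,0,0,0,0],[-20,-20,30,0,0,0,0],[-40,0,25,0,0,0,0],[-40,0,0,0,0,0,0],[-40,0,0,0,0,0,0],[0,0,0,0,0,0,0],[0,0,0,0,0,0,0]])

```text
clock: 19.25
tool_pos: [0.5104, -0.1452, 0.3465]
eef_rot: [0.594, 0.764, 0.238, -0.078]
contact_force: [1.2, -0.2, 0.7]
opening: 0.996
finger_force: 0.0
```

Run:
```python
from plant import r
from h import *
p,d=r.snapshot("side");cv2.imwrite("pics/s5.png",p)
print(r.get_state()['contact_force'])
```

```text
[-1.19595092 -0.47197185  0.46881217]
```

View pics/s5.png

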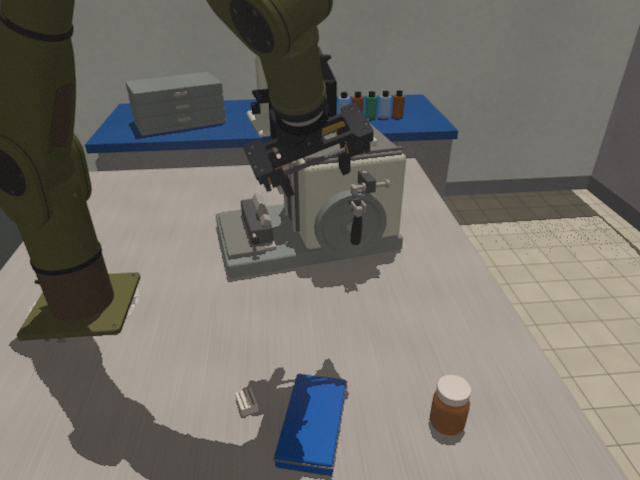

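The side view shows the pin at the top (357,207) under the stop screw. The handle is folded in, hanging down at (356,230), and the arm is clear. The slide box, stain jar and cassette have not moved. I'm handing in.

```bash
python3 -c "
from plant import r
print(r.finish_job())"
```

```text
the job is handed in; nothing more can be done
None
```

I handed the job in at about 19 s with the handwheel against its stop screw and the head up; the hand-in returned no verdict. I leaned on the screw at about 6 to 7 N (worked out from the wrist force) for over half a second. The handle has folded back in, the arm is clear, and the things on the bench look unmoved.

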